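Push the stuck adapter out of the heater block

ROBOT

A 6-joint arm with a two-finger parallel gripper is mounted at the origin on a cart in front of the work surface, level with it; the furniture and walls round the work are solid. World frame = base frame: x ahead of the robot, y to its left, z up, the work surface at z = 0. Lengths are in m, angles in rad, forces in N, time in s.
With the tool pointing down it reaches from about 0.225 to 0.875 m from the base axis. Payload 3.4 kg.
Tool frame: the origin (TCP) lies midway between the tips of the shut fingers; the grasp point (between the pads) lies 19 mm behind it (manip.grasp_offset is the distance from the TCP to the grasp point, in m); x points along the fingers, y is the direction in which the jaws open and shut, and the axes are right-handed (so a half turn about x gives the same grasp; the last joint's range is limited). The gripper opens to 85 mm and grips with 20 to 120 N. Pads are 22 mm wide; open, the fingers measure 114 mm over their backs; the gripper's body (76 mm by 85 mm) begins 54 mm behind the grasp point. The pads swing forward as they close: fully open they stand 13 mm farther back than shut.
Start: joints at [-1.292, 0.276, 1.505, -0, 1.361, -0.121], TCP at [0.224, -0.53, 0.196] pointing down, gripper open.
Joint ranges: [-2.89, 2.89], [-0.75, 2.08], [0.22, 2.7], [-1.18, 4.32], [0.11, 2.71], [-2.7, 2.7]. Speed limits (rad/s): [2.57, 2.57, 3.14, 3.14, 3.14, 3.14].

INTERFACE

Orientations are given as a unit quaternion [w, x, y, z].
In Python, from rig import manip gives the robot as it stands.
- The arm moves only by the shell command python3 -m creep 'ROWS' [OPENING] [FORCE]. ROWS is a JSON object of lists of equal length, an entry for each row: "delta_pos": the shift along the tool's x, y, z in cm, a list of three; "dr": the turn, a rotation vector about the tool's x, y, z in rad, a list of three. In form: {"delta_pos": [[dx, dy, dz], ...], "dr": [[rx, ry, rz], ...]}. A call has 1 to 10 rows; each row is the pose to reach, as a shift and turn from the pose commanded when the call began, along the tool's axes at that moment; what a row does not reach only later rows make up. A row lasts 1/10 s, in which the tool goes at most 50 mm and 8.59 degrees, less where a joint would pass 70% of its speed; a pose out of reach is approached as far as the arm can. A call with a gripper value outside its range is refused whole. OPENING is the opening, from -1 (shut) to 1 (fully open), set as the call begins (- or left out, the last holds). The fingers move at their own pace and stop on an object; FORCE is the grip in N (left out, the last holds). Time passes only in rows, so rows that repeat a pose let the fingers close. It gives the time, the measured TCP pose, the force and the opening at its end, in the units of the state.
- manip.get_state(): the state, without advancing time (a new reading comes with each control period).
- manip.get_image(name): name is "scene" or "top" or "wrist"; returns a dict with "pixels" (400x640x3 uint8, blue, green, red), "depth" (400x640 float32, m along the optical axis (not along the pixel's ray), 0 where there is no reading), "intrinsics" (3x3 intrinsics, pixels), "rvec" (rotation vector, rad) and "tvec" (3), from world to camera coordinates, as OpenCV has them. Camera axes: x right, y down, z forward; pixel columns grow to the right and rows downward; lengths in m; the calibration is good to about 2 mm. A picture is of the moment at which its call begins.
- manip.sign_off(): hands the job in, once; it reports no verdict.
The state is a dict: "clock": time; "qpos": joint angles; "qd": joint speeds; "effort": joint torques, N m; "position": TCP position; "ee_rot": TCP orientation; "contact_force": force on the tool from outside, world axes, zero at the start; "moment": the same for the moment, N m; "width": finger opening in m.
Only numpy, scipy, OpenCV 4.12 (cv2) and the standard library are available. Lean on these libraries where they do the work, as an engineer would, in place of code of your own. Each camera call takes 0.05 s, during which the arm holds its last target. There are 200 camera calls.

TASK

The orange tube adapter is stuck in the aluminium heater block, which stands upside down on its little push-out stand. Take the green-handled push-out pin from the tube rack, put it through the access hole in the block's top and push the adapter out so that it drops onto the stand's base. Leave the pin standing in the hole with its collar down on the block.

Things in the scene. Friction and masses are not known exactly. Their poses are not given: they have to be found in the camera images.
- stand: Fixed push-out stand: bare aluminium block 90x90 mm on four posts over a base plate. Origin: centre of its underside, z up. Base mat at z 8 mm, block from 52 to 100 mm. In the middle of its flat top, over the origin: round access hole, 29 mm wide, 10 mm deep, into a 46 mm square pocket open below. Spring catches hold the adapter: about 11 N to start it, then under 5 N; free after 32 mm.
- insert: Adapter: orange plastic block 44x44x28 mm, 60 g, origin at its centre, z up. At the start it is stuck in the block's pocket, its top face 11 mm below the block's top, visible through the access hole.
- pin: Round upright pin, 120 g. Origin: foot of its shaft; z up along it. Steel shaft 14 mm thick from 0 to 58 mm, dark collar 44 mm wide to 63 mm, green black-ringed handle 24 mm thick to 105 mm (grip here, any yaw). It hangs in the rack, collar on the rack's top; lift 65 mm to clear. With the collar down on the block its foot is 42 mm above the stand's origin.
- rack: Fixed blue tube rack 70x116x68 mm, long side along its y, origin at the centre of its underside. Holes 20 mm square, 22.5 mm apart. The pin hangs in the middle hole of one end (45 mm along +y or -y); a capped 118 mm tube stands at the other end, another beside the centre. Fingers closing along the rack's x stay clear of the tubes.
Things that resemble listed ones, but are neither listed nor needed, are in the scene too. Leave any turquoise look-alike of the pin alone.

How it is judged:
On the way:
1. the pin's foot is in the access hole while the adapter is still in the pocket (z of pin in the frame of stand below 0.098 m and horizontal distance between pin and stand below 0.014 m and z of insert in the frame of stand above 0.055 m).
At the end, for the whole second after the job is handed in: The adapter lies at rest on the stand's base (its centre less than 36 mm above the stand's underside and within 60 mm of the stand's axis); the pin stands at rest in the access hole, within 14 mm of its axis and 10 degrees of upright, with its collar within 6 mm of the block's top (z of insert in the frame of stand below 0.036 m and horizontal distance between insert and stand below 0.06 m and linear speed of each of insert, pin below 0.03 m/s and z of pin in the frame of stand between 0.036 and 0.048 m and horizontal distance between pin and stand below 0.014 m and angle between pin's own z axis and vertical below 0.17 rad); the robot touches nothing.
It also fails if it takes over 43 s, if anything falls off the work surface, if the arm or the gripper's body presses on something with over 40 N, if the wrist force passes 120 N, or if a joint passes its speed limit or range.

## Working session

There is one attempt and no reset: what is moved stays moved. The work goes in short steps, Python scripts to look and compute and a shell command to move; the robot and the scene stay as the last step left them, time stands still between calls to the robot, and variables do not carry over. Pictures are saved under pics/ and viewed, about 8 in all and at most 12, crops included, and the job is handed in when it is done.

```bash
ls; mkdir -p pics; cat > h.py <<'E'
import numpy as np, cv2
from rig import manip
def shot(n,f):
    d=manip.get_image(n); cv2.imwrite(f'pics/{f}.png',d['pixels']); np.savez(f'pics/{f}.npz',**d); return d
def load(f): return dict(np.load(f'pics/{f}.npz'))
def px(d,u,v,z=None):
    """world point of pixel from depth, or on plane z"""
    R=cv2.Rodrigues(d['rvec'])[0]; t=d['tvec'].ravel()
    r=np.linalg.inv(d['intrinsics'])@[u,v,1.]
    if z is None:
        return R.T@(r*d['depth'][int(v),int(u)]-t)
    c=-R.T@t; w=R.T@r; return c+w*(z-c[2])/w[2]
def st():
    s=manip.get_state(); print({k:np.round(s[k],4).tolist() for k in('clock','qpos','position','ee_rot','contact_force','width')}); return s
E
python3 - <<'E'
from h import *
for n in('scene','top','wrist'): shot(n,n+'0')
st(); print(manip.grasp_offset)
cv2.imwrite('pics/both.png',np.hstack([cv2.resize(cv2.imread('pics/wrist0.png'),(400,250)),cv2.resize(cv2.imread('pics/scene0.png'),(400,250))]))
E
```

```text
pics
{'clock': 0.15, 'qpos': [-1.292, 0.2765, 1.5058, -0.0, 1.3607, -0.121], 'position': [0.2237, -0.5292, 0.1954], 'ee_rot': [-0.1399, -0.693, -0.1409, 0.6931], 'contact_force': [-0.2119, 0.6028, 0.0633], 'width': 0.0856}
0.0187
```

View pics/top0.png

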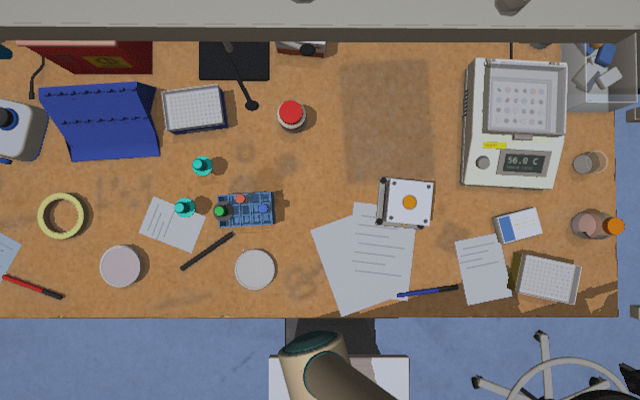

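View pics/scene0.png

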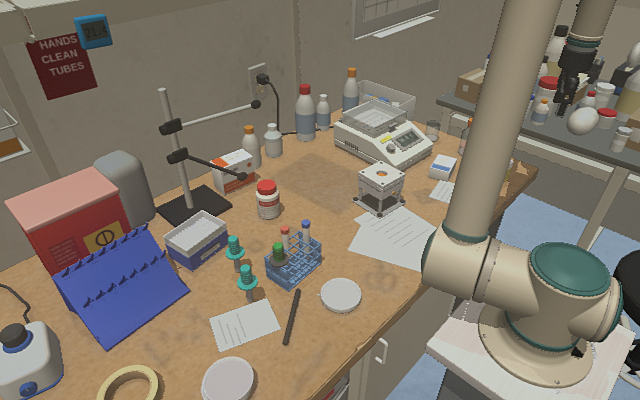

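Top view: the green pin is in the rack at about (221,211). Its look-alikes are turquoise pins at (203,166) and (185,208), and tube caps (red 240,199; blue 264,208). The stand's hole, with the orange adapter in it, is at (409,202). I choose the green one at (221,211) and check it in a close crop.

```bash
python3 - <<'E'
from h import *
d=load('top0'); im=d['pixels']
a=cv2.resize(im[180:240,170:290],None,fx=6,fy=6,interpolation=cv2.INTER_CUBIC)
b=cv2.resize(im[170:235,370:445],None,fx=3,fy=3,interpolation=cv2.INTER_CUBIC)
o=np.zeros((600,720,3),np.uint8); o[:360]=a; o[370:370+195,:225]=b
cv2.imwrite('pics/crop1.png',o)
for u,v in [(221,211),(219,209),(409,202),(395,190),(425,215),(422,186),(393,212),(246,225),(203,166)]: print(u,v,np.round(px(d,u,v),4))
R=cv2.Rodrigues(d['rvec'])[0]; print(np.round(R,3), -R.T@d['tvec'].ravel(), d['intrinsics'])
E
```

```text
221 211 [0.4799 0.2436 0.117 ]
219 209 [0.4839 0.2478 0.1163]
409 202 [ 0.4998 -0.1451  0.0847]
395 190 [ 0.5243 -0.1131  0.1003]
425 215 [ 0.4726 -0.1757  0.0983]
422 186 [ 0.5329 -0.1697  0.0987]
393 212 [ 0.4786 -0.1091  0.098 ]
246 225 [0.4501 0.2011 0.0625]
203 166 [0.5731 0.2853 0.0997]
[[ 0.002 -1.     0.01 ]
 [-0.999 -0.003 -0.035]
 [ 0.035 -0.01  -0.999]] [0.47784232 0.04591036 1.0662996 ] [[466.40524913   0.         323.2387949 ]
 [  0.         466.40524913 196.04044117]
 [  0.           0.           1.        ]]
```

View pics/crop1.png

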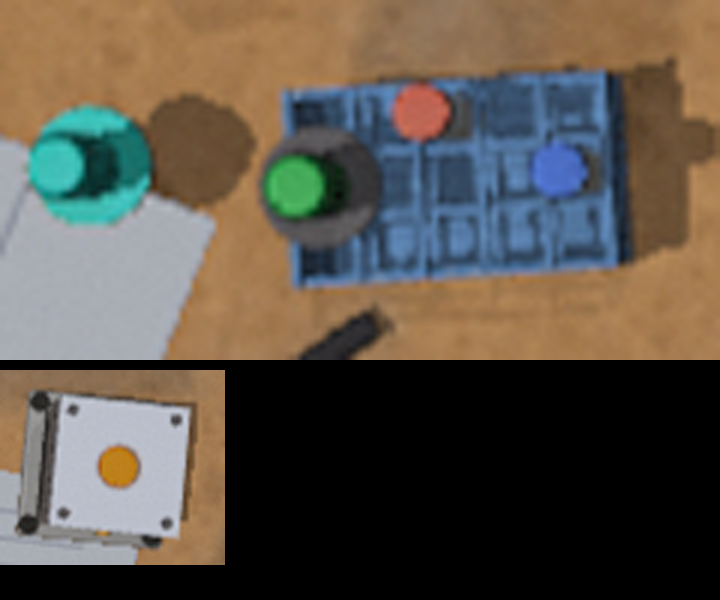

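The crop confirms a green handle with a dark collar at the rack's +y end. Handle top is at crop (295,186) and collar centre at (321,187). The block's hole is at crop (118,467), inside a square top with corners about (52,395), (192,405), (180,538) and (48,523).

```bash
cat >> h.py <<'E'
from scipy.spatial.transform import Rotation as Ro
def plan(p,yaw=None,s=None):
    """delta_pos (cm, tool axes) and dr to have TCP at p, tool down, jaw axis y at world yaw (mod pi)"""
    s=s or manip.get_state(); q=s['ee_rot']; R=Ro.from_quat([*q[1:],q[0]])
    M=R.as_matrix(); print('tool axes x,y,z in world:',np.round(M.T,3).tolist())
    print('delta cm',np.round(M.T@(np.array(p)-s['position'])*100,2))
    if yaw is not None:
        for a in(yaw,yaw+np.pi):
            y=np.array([np.cos(a),np.sin(a),0]); x=np.array([0,0,-1.])
            T=np.c_[x,y,np.cross(x,y)]; print('dr',np.round(Ro.from_matrix(M.T@T).as_rotvec(),3))
E
python3 - <<'E'
from h import *
d=load('top0')
c=lambda x,y,f,u0,v0:((x+.5)/f-.5+u0,(y+.5)/f-.5+v0)
A=lambda x,y,z:np.round(px(d,*c(x,y,6,170,180),z),4)
B=lambda x,y,z:np.round(px(d,*c(x,y,3,370,-370/3+170),z),4)
print('handle top',A(295,186,.115),'collar',A(321,187,.073))
rc=[A(283,90,.068),A(607,71,.068),A(615,268,.068),A(297,286,.068)]; print('rack',rc,np.mean(rc,0))
bc=[B(52,395,.1),B(192,405,.1),B(180,538,.1),B(48,523,.1)]; print('block',bc,np.mean(bc,0)); print('hole',B(118,467,.1),B(118,467,.089))
for n in 'red',(240,199): pass
for u,v in((240,198),(263,208)): print(px(d,u,v))
plan([.48,.245,.2],0.0)
# depth-based block top mask
h=np.array([[px(d,u,v) for u in range(375,440)] for v in range(170,235)])
m=abs(h[...,2]-.099)<.006; r=cv2.minAreaRect(h[m][:,:2].astype(np.float32)*1000); print(r, h[m].mean(0), m.sum())
h=np.array([[px(d,u,v) for u in range(210,280)] for v in range(185,235)])
m=(abs(h[...,2]-.068)<.006); print(cv2.minAreaRect(h[m][:,:2].astype(np.float32)*1000))
m=(abs(h[...,2]-.115)<.006)&(h[...,1]>.22); print(h[m].mean(0),m.sum())
E
```

```text
handle top [0.4807 0.2486 0.115 ] collar [0.4805 0.2483 0.073 ]
rack [array([0.515 , 0.2632, 0.068 ]), array([0.5221, 0.148 , 0.068 ]), array([0.452 , 0.1447, 0.068 ]), array([0.4453, 0.2575, 0.068 ])] [0.4836  0.20335 0.068  ]
block [array([ 0.5493, -0.0965,  0.1   ]), array([ 0.5426, -0.1938,  0.1   ]), array([ 0.4505, -0.1849,  0.1   ]), array([ 0.4607, -0.0935,  0.1   ])] [ 0.500775 -0.142175  0.1     ]
hole [ 0.4995 -0.1422  0.1   ] [ 0.4997 -0.1443  0.089 ]
[0.50629257 0.20485537 0.11968909]
[0.48612304 0.15794681 0.12150043]
tool axes x,y,z in world: [[-0.0, 0.001, -1.0], [0.389, -0.921, -0.001], [-0.921, -0.389, -0.0]]
delta cm [ -0.36 -61.34 -53.75]
dr [-1.171e+00 -1.000e-03  1.000e-03]
dr [1.971e+00 1.000e-03 1.000e-03]
((499.11407470703125, -143.78353881835938), (91.52024841308594, 90.09070587158203), 84.32508850097656) [ 0.49908542 -0.1432202   0.09940213] 1741
((482.3304138183594, 208.12867736816406), (70.35540771484375, 124.44842529296875), 3.8455889225006104)
[0.47989625 0.24812278 0.1135437 ] 101
```

```bash
python3 -m creep '{"delta_pos":[[-0.5,-3,-2.6],[-1,-6,-5.2],[-1.5,-9,-7.9],[-2,-12,-10.5],[-2.5,-15,-13.1],[-2.5,-18,-15.7],[-2.5,-21,-18.4],[-2.5,-24,-21],[-2.5,-27,-23.6],[-2.5,-30,-26.2]],"dr":[[-0.12,0,0],[-0.24,0,0],[-0.37,0,0],[-0.49,0,0],[-0.62,0,0],[-0.74,0,0],[-0.86,0,0],[-0.98,0,0],[-1.11,0,0],[-1.231,0,0]]}' 1 40 && python3 -c "
from h import *
st();plan([.4805,.2483,.20],.06)"
```

```text
clock: 1.15
position: [0.3484, -0.1497, 0.221]
ee_rot: [0.516, 0.484, 0.516, -0.484]
contact_force: [1.4, 0.1, -0.2]
width: 0.0854
{'clock': 1.15, 'qpos': [-0.59, -0.0432, 1.8198, 0.0001, 1.3647, -0.6546], 'position': [0.3484, -0.1497, 0.221], 'ee_rot': [0.516, 0.4836, 0.5158, -0.4836], 'contact_force': [1.3709, 0.1025, -0.1855], 'width': 0.0854}
tool axes x,y,z in world: [[0.0, -0.0, -1.0], [0.998, 0.065, 0.0], [0.065, -0.998, 0.0]]
delta cm [  2.1   15.75 -38.87]
dr [ 0.005  0.    -0.   ]
dr [-3.137  0.     0.   ]
```

```bash
python3 -m creep '{"delta_pos":[[0.2,1.7,-4.2],[0.4,3.4,-8.4],[0.6,5.1,-12.6],[0.8,6.8,-16.8],[1,8.5,-21],[1.2,10.2,-25.2],[1.4,11.9,-29.4],[1.6,13.6,-33.6],[1.8,15.2,-37.2],[1.9,15.8,-38.9]],"dr":[[0,0,0],[0,0,0],[0,0,0],[0,0,0],[0,0,0],[0,0,0],[0,0,0],[0,0,0],[0,0,0],[0,0,0]]}' && python3 -c "
from h import *
st();plan([.4805,.2483,.08],.06)
d=shot('wrist','w1')"
```

```text
clock: 2.15
position: [0.4835, 0.2495, 0.2013]
ee_rot: [0.515, 0.484, 0.516, -0.484]
contact_force: [-0.1, -0.1, 0.3]
width: 0.0856
{'clock': 2.15, 'qpos': [0.3479, 0.2263, 1.5611, 0.0008, 1.3542, 0.2852], 'position': [0.4835, 0.2495, 0.2013], 'ee_rot': [0.5152, 0.4842, 0.5156, -0.484], 'contact_force': [-0.0545, -0.1222, 0.2802], 'width': 0.0856}
tool axes x,y,z in world: [[-0.0, 0.001, -1.0], [0.998, 0.063, -0.0], [0.063, -0.998, -0.001]]
delta cm [12.13 -0.3   0.11]
dr [ 0.003 -0.001  0.   ]
dr [-3.139e+00 -0.000e+00 -1.000e-03]
```

View pics/w1.png

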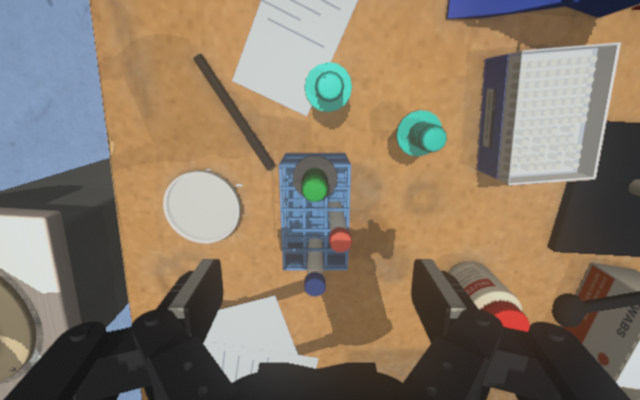

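The wrist view shows the green handle top at (315,186) and the collar at (315,175). Jaw midline is near column 316, and the turquoise pins at (329,85) and (424,133) are well clear.

```bash
python3 - <<'E'
from h import *
d=load('w1'); im=cv2.cvtColor(d['pixels'],cv2.COLOR_BGR2HSV)
m=cv2.inRange(im,(50,120,50),(72,255,255)); n,l,s,c=cv2.connectedComponentsWithStats(m)
i=1+np.argmax(s[1:,4]); print(s[i],c[i],px(d,*c[i],.115),px(d,*c[i]))
P=px(d,*c[i],.115); plan([P[0],P[1],.078],.06)
E
```

```text
[303 178  24  23 424] [314.12971698 189.46226415] [0.48058125 0.25152443 0.115     ] [0.48059294 0.25116105 0.11373991]
tool axes x,y,z in world: [[-0.0, 0.002, -1.0], [0.998, 0.063, -0.0], [0.063, -0.998, -0.002]]
delta cm [12.31 -0.31 -0.07]
dr [ 0.003 -0.002  0.   ]
dr [-3.139 -0.    -0.004]
```

```bash
python3 -m creep '{"delta_pos":[[2,-0.3,0.05],[5,-0.3,0.05],[8,-0.3,0.05],[10,-0.3,0.05],[11.5,-0.3,0.05],[12.4,-0.3,0.05],[12.4,-0.3,0.05]],"dr":[[0,0,0],[0,0,0],[0,0,0],[0,0,0],[0,0,0],[0,0,0],[0,0,0]]}' && python3 -m creep '{"delta_pos":[[0,0,0],[0,0,0],[0,0,0],[0,0,0],[0,0,0],[0,0,0],[0,0,0],[0,0,0],[0,0,0],[0,0,0]],"dr":[[0,0,0],[0,0,0],[0,0,0],[0,0,0],[0,0,0],[0,0,0],[0,0,0],[0,0,0],[0,0,0],[0,0,0]]}' -1 70 && python3 -c "
from h import *
st()"
```

```text
clock: 2.9
position: [0.4787, 0.2445, 0.0771]
ee_rot: [0.514, 0.484, 0.515, -0.486]
contact_force: [0.0, 1.0, -0.5]
width: 0.0853
clock: 3.9
position: [0.4784, 0.246, 0.08]
ee_rot: [0.514, 0.485, 0.515, -0.485]
contact_force: [-4.2, -0.6, 14.1]
width: -0.0001
{'clock': 3.9, 'qpos': [0.3448, 0.3136, 1.7608, 0.0012, 1.0684, 0.2843], 'position': [0.4784, 0.246, 0.08], 'ee_rot': [0.5142, 0.4845, 0.5153, -0.485], 'contact_force': [-4.1997, -0.6467, 14.096], 'width': -0.0001}
```

The gripper shut fully with 14 N upward, so the grasp missed. I need to look.

```bash
python3 - <<'E'
from h import *
w=shot('wrist','w2'); s=shot('scene','s2'); t=shot('top','t2')
o=np.zeros((600,800,3),np.uint8)
o[:300,:400]=cv2.resize(w['pixels'][100:400,120:520],(400,300))
o[:300,400:]=cv2.resize(s['pixels'][190:310,220:380],(400,300))
o[300:,:400]=cv2.resize(t['pixels'][160:250,160:280],(400,300))
cv2.imwrite('pics/o2.png',o); st()
E
```

```text
{'clock': 4.05, 'qpos': [0.3448, 0.3136, 1.7608, 0.0012, 1.0684, 0.2842], 'position': [0.4785, 0.246, 0.08], 'ee_rot': [0.5143, 0.4846, 0.5153, -0.485], 'contact_force': [-4.6398, -0.5128, 12.6564], 'width': 0.0}
```

View pics/o2.png

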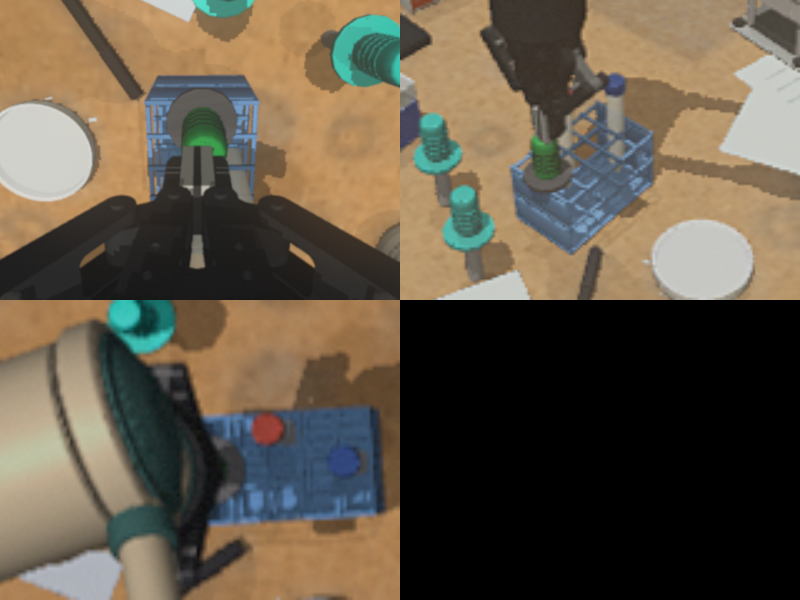

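```bash
python3 - <<'E'
from h import *
for f in('w2','s2'):
    d=load(f); im=cv2.cvtColor(d['pixels'],cv2.COLOR_BGR2HSV)
    m=cv2.inRange(im,(50,120,40),(72,255,255)); n,l,s,c=cv2.connectedComponentsWithStats(m)
    i=1+np.argmax(s[1:,4]); P=np.array([px(d,u,v) for v,u in np.argwhere(l==i)])
    print(f,s[i],c[i],np.percentile(P,[2,50,98],axis=0).round(4).tolist())
    p=manip.get_state()['position']
    for z in(0,.019,.036): print('tcp+',z,cv2.projectPoints(np.array([[p[0],p[1],p[2]+z]]),d['rvec'],d['tvec'],d['intrinsics'],None)[0].ravel())
# wrist: fingertip depth at crop (198,155)->full (318,255)
d=load('w2')
for u,v in((318,250),(310,252),(326,252),(318,256),(318,262),(318,275),(318,290)): print(u,v,d['depth'][v,u],px(d,u,v).round(4))
print(d['rvec'].ravel(),d['tvec'].ravel())
o=np.zeros((600,800,3),np.uint8)
o[:,:400]=cv2.resize(d['pixels'][180:330,270:370],(400,600),interpolation=cv2.INTER_CUBIC)
s=load('s2'); o[:,400:]=cv2.resize(s['pixels'][220:280,255:295],(400,600),interpolation=cv2.INTER_CUBIC)
cv2.imwrite('pics/o3.png',o)
E
```

```text
w2 [305 230  41  26 559] [327.35599284 241.58497317] [[0.4731, 0.2507, 0.1103], [0.4827, 0.2574, 0.1138], [0.4909, 0.261, 0.1175]]
tcp+ 0 [317.60688563 233.67855432]
tcp+ 0.019 [317.62959061 248.14490445]
tcp+ 0.036 [317.65430527 263.89171687]
s2 [273 245   5   4  12] [274.41666667 246.66666667] [[0.4747, 0.2572, 0.1119], [0.4816, 0.259, 0.1158], [0.4858, 0.2614, 0.1167]]
tcp+ 0 [280.83235953 255.84936494]
tcp+ 0.019 [280.31258167 249.61031504]
tcp+ 0.036 [279.83608534 243.89078647]
318 250 0.14692026 [0.4779 0.2576 0.1243]
310 252 0.14492197 [0.4744 0.2574 0.1263]
326 252 0.1462066 [0.4815 0.2573 0.1252]
318 256 0.14223897 [0.4779 0.2572 0.1293]
318 262 0.13766819 [0.4779 0.257  0.1342]
318 275 0.12696159 [0.4779 0.2574 0.1453]
318 290 0.12152648 [0.478  0.255  0.1518]
[-2.831019   -0.08630594 -0.01101403] [-0.49190416  0.20222539  0.33552681]
```

View pics/o3.png

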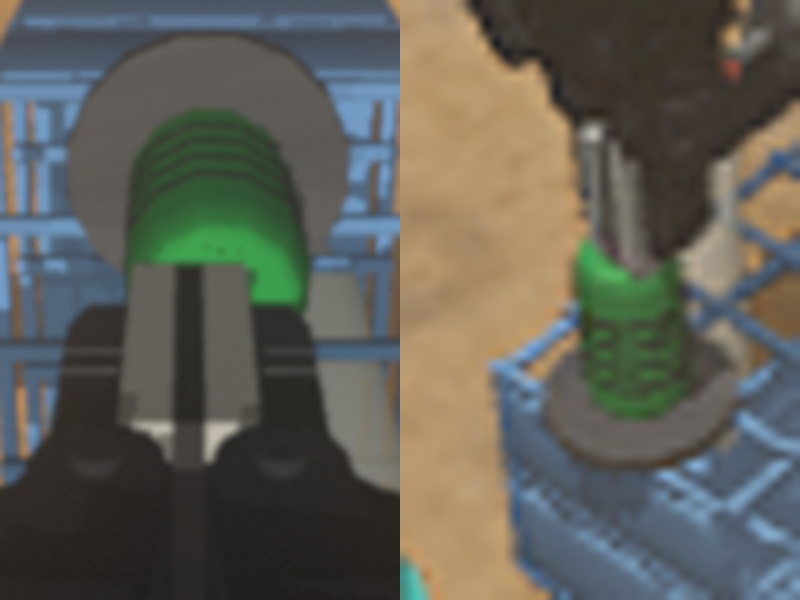

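The close-up shows the shut fingertips resting on top of the green handle (left panel: tips at (190,265) over the handle's top). The real tips are at z ≈ 0.115 while the state reports 0.080, so the reported TCP z reads about 35 mm low. Before regrasping I back up, open and check this offset.

```bash
python3 -m creep '{"delta_pos":[[-2,0,0],[-5,0.2,-0.2],[-7,0.4,-0.3],[-7,0.4,-0.3]],"dr":[[0,0,0],[0,0,0],[0,0,0],[0,0,0]]}' && python3 - <<'E'
from h import *
d=shot('wrist','w3'); s=st()
R=cv2.Rodrigues(d['rvec'])[0]; cam=-R.T@d['tvec'].ravel(); print('cam-tcp',cam-s['position'], 'axis',R[2])
for f,q in(('w1',[.4835,.2495,.2013]),('w2',[.4785,.2460,.0800])):
    e=load(f);r=cv2.Rodrigues(e['rvec'])[0];print(f,-r.T@e['tvec'].ravel()-q)
# tips: nearest-front points of fingers
for v in range(225,300,6): print(v,[px(d,u,v).round(4).tolist() for u in(308,326)])
E
```

```text
clock: 4.45
position: [0.4861, 0.25, 0.1513]
ee_rot: [0.516, 0.487, 0.514, -0.482]
contact_force: [-0.1, -0.2, -0.1]
width: 0.0
{'clock': 4.5, 'qpos': [0.3477, 0.2599, 1.648, -0.0001, 1.2304, 0.2875], 'position': [0.4846, 0.2494, 0.1494], 'ee_rot': [0.5154, 0.4858, 0.5143, -0.4837], 'contact_force': [0.2999, -0.6443, -0.1713], 'width': -0.0001}
cam-tcp [-0.00490273  0.07831894  0.17923562] axis [ 0.02481902 -0.30219026 -0.95292448]
w1 [-0.00536236  0.07801705  0.17722249]
w2 [-0.00494696  0.0780875   0.17721171]
225 [[0.4806, 0.1939, 0.0016], [0.4978, 0.2091, 0.0363]]
231 [[0.4807, 0.2151, 0.0671], [0.4962, 0.2163, 0.0676]]
237 [[0.4811, 0.1949, 0.0349], [0.4987, 0.1963, 0.0358]]
243 [[0.4817, 0.1731, 0.0024], [0.5013, 0.1745, 0.0029]]
249 [[0.4807, 0.2605, 0.1931], [0.4889, 0.2609, 0.1929]]
255 [[0.4808, 0.2612, 0.2004], [0.4886, 0.2614, 0.1999]]
261 [[0.4809, 0.2607, 0.2047], [0.4885, 0.2615, 0.2054]]
267 [[0.481, 0.2607, 0.2098], [0.4883, 0.2617, 0.2108]]
273 [[0.4811, 0.2607, 0.2146], [0.4881, 0.2615, 0.2151]]
279 [[0.4812, 0.26, 0.2178], [0.4881, 0.2607, 0.2183]]
285 [[0.4813, 0.2603, 0.2225], [0.4879, 0.261, 0.2229]]
291 [[0.4813, 0.2623, 0.2293], [0.4877, 0.2619, 0.2281]]
297 [[0.4814, 0.2616, 0.2318], [0.4875, 0.2623, 0.2325]]
```

Finger xy matches the state; the tips sit about 37 mm above the reported z. Opening, then descending to reported z ≈ 0.045.

```bash
Z='[0,0,0]'; python3 -m creep '{"delta_pos":[[0,-0.35,0],[0,-0.35,0],[0,-0.35,0],[0,-0.35,0],[0,-0.35,0],[0,-0.35,0]],"dr":[[0,0,0],[0,0,0],[0,0,0],[0,0,0],[0,0,0],[0,0,0]]}' 1 && python3 -m creep '{"delta_pos":[[2,0,0],[4,0,0],[6,0,0],[7.5,0,0],[9,0,0],[10,0,0],[10.4,0,0],[10.4,0,0]],"dr":[[0,0,0],[0,0,0],[0,0,0],[0,0,0],[0,0,0],[0,0,0],[0,0,0],[0,0,0]]}' && python3 -m creep '{"delta_pos":[[0,0,0],[0,0,0],[0,0,0],[0,0,0],[0,0,0],[0,0,0],[0,0,0],[0,0,0],[0,0,0]],"dr":[[0,0,0],[0,0,0],[0,0,0],[0,0,0],[0,0,0],[0,0,0],[0,0,0],[0,0,0],[0,0,0]]}' -1 70
```

```text
clock: 5.1
position: [0.4801, 0.2487, 0.1479]
ee_rot: [0.515, 0.485, 0.515, -0.485]
contact_force: [-0.6, -1.0, -0.1]
width: 0.0846
clock: 5.9
position: [0.48, 0.2487, 0.0438]
ee_rot: [0.515, 0.485, 0.515, -0.485]
contact_force: [-0.8, 0.2, 0.7]
width: 0.0854
clock: 6.8
position: [0.4804, 0.2488, 0.0446]
ee_rot: [0.515, 0.485, 0.515, -0.485]
contact_force: [-0.5, -0.7, 4.6]
width: 0.0225
```

```bash
python3 -m creep '{"delta_pos":[[-1,0,0],[-3,0,0],[-5,0,0],[-7,0,0],[-9,0,0],[-11,0,0],[-12.5,0,0],[-13,0,0],[-13,0,0]],"dr":[[0,0,0],[0,0,0],[0,0,0],[0,0,0],[0,0,0],[0,0,0],[0,0,0],[0,0,0],[0,0,0]]}' && python3 - <<'E'
from h import *
st(); plan([.4995,-.143,.175],.10)
w=shot('wrist','w4'); s=shot('scene','s4')
o=np.zeros((300,800,3),np.uint8)
o[:,:400]=cv2.resize(w['pixels'][100:400,120:520],(400,300))
o[:,400:]=cv2.resize(s['pixels'][140:320,180:420],(400,300))
cv2.imwrite('pics/o4.png',o)
E
```

```text
clock: 7.7
position: [0.4803, 0.2488, 0.1746]
ee_rot: [0.515, 0.485, 0.515, -0.484]
contact_force: [0.3, -0.6, -1.0]
width: 0.0224
{'clock': 7.7, 'qpos': [0.3494, 0.2374, 1.6138, -0.0001, 1.2893, 0.2894], 'position': [0.4803, 0.2488, 0.1746], 'ee_rot': [0.515, 0.4851, 0.5146, -0.4844], 'contact_force': [0.3206, -0.5673, -0.9621], 'width': 0.0224}
tool axes x,y,z in world: [[0.001, 0.0, -1.0], [0.998, 0.06, 0.001], [0.06, -0.998, -0.0]]
delta cm [-0.05 -0.43 39.23]
dr [-0.04  -0.    -0.001]
dr [ 3.102e+00 -2.000e-03  0.000e+00]
```

View pics/o4.png

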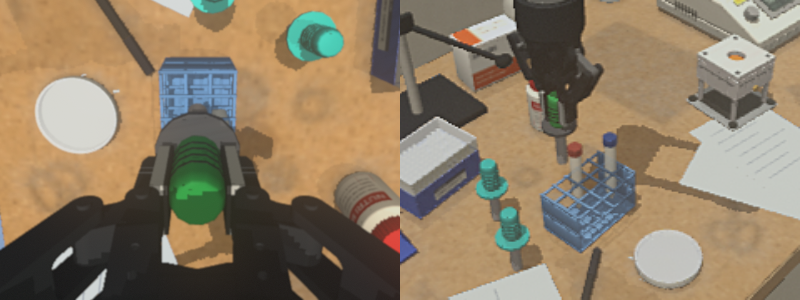

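The pin is held upright and clear of the rack: handle at (197,180) in the left panel, shaft foot at (563,162) in the right. Moving over the stand.

```bash
python3 -m creep '{"delta_pos":[[-1,0,2],[-1.5,0,5],[-1.5,0,9],[-1.5,0,13],[-1.5,-0.2,17],[-1.5,-0.4,21],[-1.5,-0.4,25],[-1.5,-0.4,29],[-1,-0.4,33],[-0.5,-0.4,36]],"dr":[[0,0,0],[0,0,0],[0,0,0],[0,0,0],[0,0,0],[0,0,0],[0,0,0],[0,0,0],[0,0,0],[0,0,0]]}' && python3 -m creep '{"delta_pos":[[0.1,0,1.8],[0.3,0,2.8],[0.5,0,3.2],[0.5,0,3.2],[0.5,0,3.2]],"dr":[[0,0,0],[0,0,0],[0,0,0],[0,0,0],[0,0,0]]}' && python3 - <<'E'
from h import *
st(); plan([.4995,-.143,.175])
w=shot('wrist','w5'); s=shot('scene','s5'); t=shot('top','t5')
o=np.zeros((600,800,3),np.uint8)
o[:300,:400]=cv2.resize(w['pixels'][100:400,120:520],(400,300))
o[:300,400:]=cv2.resize(t['pixels'][160:250,360:480],(400,300))
o[300:,:400]=cv2.resize(s['pixels'][125:215,320:440],(400,300),interpolation=cv2.INTER_CUBIC)
cv2.imwrite('pics/o5.png',o)
E
```

```text
clock: 8.8
position: [0.4971, -0.1131, 0.1779]
ee_rot: [0.514, 0.485, 0.515, -0.486]
contact_force: [0.2, -0.1, -0.5]
width: 0.0219
clock: 9.3
position: [0.4994, -0.1417, 0.1739]
ee_rot: [0.515, 0.485, 0.515, -0.484]
contact_force: [0.4, -0.9, -1.0]
width: 0.0219
{'clock': 9.3, 'qpos': [-0.4109, 0.2065, 1.6575, 0.0005, 1.2784, -0.472], 'position': [0.4994, -0.1417, 0.1739], 'ee_rot': [0.5146, 0.4846, 0.5153, -0.4845], 'contact_force': [0.4198, -0.8819, -1.0013], 'width': 0.0219}
tool axes x,y,z in world: [[-0.001, 0.001, -1.0], [0.998, 0.061, -0.001], [0.061, -0.998, -0.001]]
delta cm [-0.11  0.    0.13]
```

View pics/o5.png

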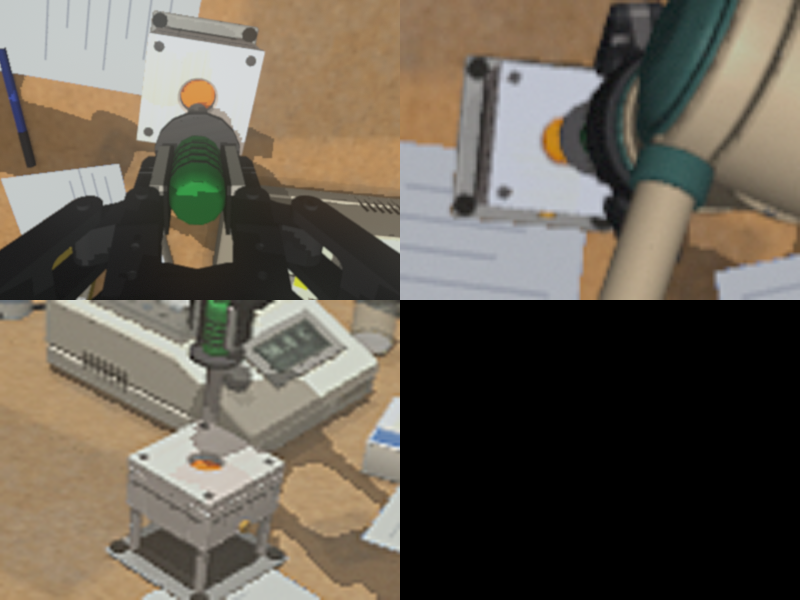

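Wrist crop: the hole is at (198,96) in the block's top, ahead of the collar. Scene crop: shaft foot near (208,423), and the hole at (206,463) directly below it.

```bash
python3 - <<'E'
from h import *
w=load('w5'); s=load('s5')
print('hole wrist',px(w,120+198.5,100+95.5,.1),px(w,120+198.5,100+95.5,.09), 'corners',[px(w,120+a,100+b,.1).round(4).tolist() for a,b in((150,37),(263,49),(138,138))])
print('hole scene',px(s,381.6,173.7,.1))
print('shaft mid scene', [px(s,320+u*.3,125+(v-300)*.3,z).round(4).tolist() for u,v,z in((210,385,.17),(208,423,.14))])
# orange mask in wrist and scene
for n,d in(('w',w),('s',s)):
    h=cv2.cvtColor(d['pixels'],cv2.COLOR_BGR2HSV); m=cv2.inRange(h,(10,150,120),(22,255,255))
    nn,l,st_,c=cv2.connectedComponentsWithStats(m)
    for i in range(1,nn):
        if st_[i,4]>25: print(n,st_[i],c[i],px(d,*c[i],.09).round(4))
# pin collar in wrist: green depth
h=cv2.cvtColor(w['pixels'],cv2.COLOR_BGR2HSV); m=cv2.inRange(h,(50,120,30),(75,255,255)); P=np.array([px(w,u,v) for v,u in np.argwhere(m)]); print(np.percentile(P,[2,50,98],axis=0).round(4).tolist())
E
```

```text
hole wrist [ 0.50022514 -0.14092154  0.1       ] [ 0.50046148 -0.14399674  0.09      ] corners [[0.4605, -0.0968, 0.1], [0.5473, -0.1006, 0.1], [0.452, -0.1812, 0.1]]
hole scene [ 0.49765419 -0.13869201  0.1       ]
shaft mid scene [[0.5021, -0.1405, 0.17], [0.4964, -0.1348, 0.14]]
w [302 181  32  26 642] [317.64174455 193.28816199] [ 0.4996 -0.1421  0.09  ]
s [348  68   8   9  64] [351.171875  71.984375] [ 1.0565 -0.6669  0.09  ]
s [245 125   8   9  62] [248.27419355 129.03225806] [ 0.974  -0.0597  0.09  ]
s [212 158  16   9  65] [219.56923077 162.29230769] [0.8762 0.1221 0.09  ]
[[0.4901, -0.1484, 0.2391], [0.4987, -0.1378, 0.2433], [0.5076, -0.1297, 0.2445]]
```

Hole ≈ (0.4998, −0.1415) and pin ≈ (0.499, −0.1415), so they line up within about 2 mm. Lowering into the hole.

```bash
python3 -m creep '{"delta_pos":[[1,0.05,0],[2,0.05,0],[3,0.05,0],[3.6,0.05,0],[4,0.05,0],[4.5,0.05,0],[4.5,0.05,0]],"dr":[[0,0,0],[0,0,0],[0,0,0],[0,0,0],[0,0,0],[0,0,0],[0,0,0]]}' - 100 && python3 -m creep '{"delta_pos":[[0.3,0,0],[0.6,0,0],[0.9,0,0],[1.2,0,0],[1.5,0,0]],"dr":[[0,0,0],[0,0,0],[0,0,0],[0,0,0],[0,0,0]]}'
```

```text
clock: 10.15
position: [0.4998, -0.1427, 0.1284]
ee_rot: [0.514, 0.485, 0.515, -0.485]
contact_force: [-0.5, -0.9, -2.0]
width: 0.0217
clock: 10.65
position: [0.5007, -0.1431, 0.1149]
ee_rot: [0.515, 0.485, 0.514, -0.485]
contact_force: [-0.7, 0.8, 3.8]
width: 0.0218
```

```bash
python3 -m creep '{"delta_pos":[[0.4,0,0],[0.8,0,0],[1.2,0,0],[1.6,0,0],[2,0,0],[2.4,0,0],[2.8,0,0],[3.1,0,0],[3.3,0,0],[3.3,0,0]],"dr":[[0,0,0],[0,0,0],[0,0,0],[0,0,0],[0,0,0],[0,0,0],[0,0,0],[0,0,0],[0,0,0],[0,0,0]]}' && python3 -m creep '{"delta_pos":[[0.1,0,0],[0.2,0,0],[0.3,0,0],[0.4,0,0],[0.4,0,0]],"dr":[[0,0,0],[0,0,0],[0,0,0],[0,0,0],[0,0,0]]}' && python3 - <<'E'
from h import *
st()
w=shot('wrist','w6'); s=shot('scene','s6')
o=np.zeros((300,800,3),np.uint8)
o[:,:400]=cv2.resize(w['pixels'][100:400,120:520],(400,300))
o[:,400:]=cv2.resize(s['pixels'][125:215,320:440],(400,300),interpolation=cv2.INTER_CUBIC)
cv2.imwrite('pics/o6.png',o)
E
```

```text
clock: 11.65
position: [0.4998, -0.1426, 0.0806]
ee_rot: [0.514, 0.485, 0.515, -0.485]
contact_force: [-0.5, -0.1, -0.4]
width: 0.022
clock: 12.15
position: [0.5, -0.1427, 0.077]
ee_rot: [0.515, 0.485, 0.515, -0.485]
contact_force: [-0.1, 1.0, -0.8]
width: 0.0217
{'clock': 12.15, 'qpos': [-0.4118, 0.2919, 1.8035, -0.0001, 1.0464, -0.4718], 'position': [0.5, -0.1427, 0.077], 'ee_rot': [0.5147, 0.4847, 0.5148, -0.4848], 'contact_force': [-0.0626, 1.0311, -0.8454], 'width': 0.0217}
```

View pics/o6.png

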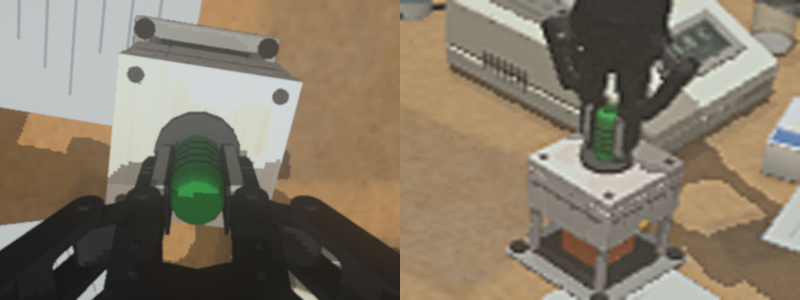

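The adapter (orange, right panel at (600,245)) lies on the base between the posts. The collar is just above the block with no contact yet, so I lower in small steps.

```bash
python3 -m creep '{"delta_pos":[[0.1,0,0],[0.2,0,0],[0.2,0,0]],"dr":[[0,0,0],[0,0,0],[0,0,0]]}' && python3 -m creep '{"delta_pos":[[0.1,0,0],[0.2,0,0],[0.2,0,0]],"dr":[[0,0,0],[0,0,0],[0,0,0]]}' && python3 - <<'E'
from h import *
w=shot('wrist','w7'); h=cv2.cvtColor(w['pixels'],cv2.COLOR_BGR2HSV); m=cv2.inRange(h,(50,120,30),(75,255,255)); P=np.array([px(w,u,v) for v,u in np.argwhere(m)]); print(np.percentile(P,[2,50,98],axis=0).round(4).tolist())
E
```

```text
clock: 12.55
position: [0.5003, -0.1429, 0.0767]
ee_rot: [0.515, 0.485, 0.514, -0.485]
contact_force: [-2.4, 1.1, 9.1]
width: 0.0215
clock: 12.85
position: [0.5004, -0.1429, 0.0767]
ee_rot: [0.516, 0.485, 0.514, -0.485]
contact_force: [-6.2, 2.0, 22.1]
width: 0.022
[[0.491, -0.1494, 0.1429], [0.4994, -0.1393, 0.1462], [0.5082, -0.1312, 0.1473]]
```

Contact at 22 N with the handle top at 0.147 (expected 0.042 + 0.105), so the collar is down. Easing off, opening and retreating upward.

```bash
python3 -m creep '{"delta_pos":[[-0.2,0,0],[-0.3,0,0],[-0.3,0,0]],"dr":[[0,0,0],[0,0,0],[0,0,0]]}' && python3 -m creep '{"delta_pos":[[0,0,0],[0,0,0],[0,0,0],[0,0,0],[0,0,0],[0,0,0],[0,0,0],[0,0,0]],"dr":[[0,0,0],[0,0,0],[0,0,0],[0,0,0],[0,0,0],[0,0,0],[0,0,0],[0,0,0]]}' 1 20 && python3 -m creep '{"delta_pos":[[-1,0,0],[-3,0,0],[-5,0,0],[-7,0,0],[-10,0,0],[-13,0,0],[-14,0,0],[-14,0,0],[-14,0,0]],"dr":[[0,0,0],[0,0,0],[0,0,0],[0,0,0],[0,0,0],[0,0,0],[0,0,0],[0,0,0],[0,0,0]]}' && python3 - <<'E'
from h import *
st()
w=shot('wrist','w8'); s=shot('scene','s8')
h=cv2.cvtColor(w['pixels'],cv2.COLOR_BGR2HSV); m=cv2.inRange(h,(50,120,30),(75,255,255)); P=np.array([px(w,u,v) for v,u in np.argwhere(m)]); print(np.percentile(P,[2,50,98],axis=0).round(4).tolist())
o=np.zeros((300,800,3),np.uint8)
o[:,:400]=cv2.resize(w['pixels'][100:400,120:520],(400,300))
o[:,400:]=cv2.resize(s['pixels'][125:215,320:440],(400,300),interpolation=cv2.INTER_CUBIC)
cv2.imwrite('pics/o8.png',o)
h=cv2.cvtColor(s['pixels'],cv2.COLOR_BGR2HSV); m=cv2.inRange(h,(5,130,80),(20,255,255)); m[:180]=0;m[225:]=0;m[:,:350]=0;m[:,420:]=0
P=np.array([px(s,u,v) for v,u in np.argwhere(m)]); print(len(P),np.percentile(P,[2,50,98],axis=0).round(4).tolist())
E
```

```text
clock: 13.2
position: [0.5005, -0.1429, 0.0768]
ee_rot: [0.515, 0.485, 0.514, -0.485]
contact_force: [-2.2, -0.2, 7.0]
width: 0.0216
clock: 14.0
position: [0.5001, -0.1428, 0.0761]
ee_rot: [0.515, 0.485, 0.515, -0.485]
contact_force: [0.4, -1.1, 0.3]
width: 0.0851
clock: 14.9
position: [0.4994, -0.1424, 0.2152]
ee_rot: [0.514, 0.485, 0.515, -0.485]
contact_force: [0.7, -0.9, -0.7]
width: 0.0852
{'clock': 14.9, 'qpos': [-0.4118, 0.1821, 1.5845, -0.0001, 1.3766, -0.4718], 'position': [0.4994, -0.1424, 0.2152], 'ee_rot': [0.5143, 0.4846, 0.5153, -0.485], 'contact_force': [0.6567, -0.8627, -0.6947], 'width': 0.0852}
[[0.4917, -0.1497, 0.145], [0.4999, -0.1415, 0.1463], [0.5082, -0.1336, 0.1476]]
77 [[0.4545, -0.157, 0.0116], [0.4938, -0.1215, 0.0196], [0.5214, -0.1177, 0.0625]]
```

View pics/o8.png

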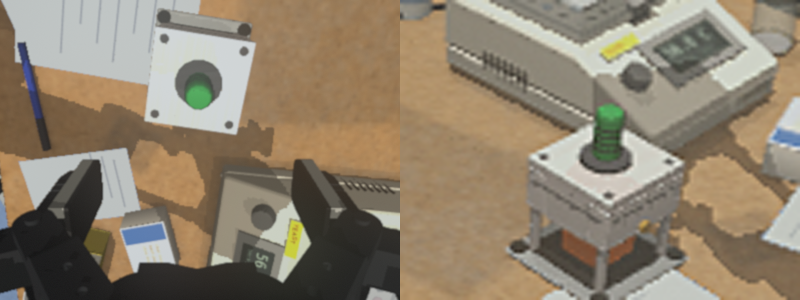

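The pin stands upright with its collar flat on the block (left panel (198,90), right panel (606,140)). The adapter is on the base at (598,245), and the gripper is clear.

```bash
python3 -c "
from rig import manip
print(manip.sign_off())"
```

```text
the job is handed in; nothing more can be done
None
```

The adapter is pushed out onto the stand's base, and the pin stands in the access hole with its collar down on the block. I handed the job in at about 15 s; no verdict is reported.

- **Missed first grasp:** The fingers shut on top of the pin's handle with about 14 N. The fingertips turned out to sit about 37 mm higher than the reported TCP z. I corrected for that offset and the second grasp held.
- **Push-out:** The pin's foot entered the hole about 2 mm or less off centre. The push read 3.8 N at the end of one call and near zero once the adapter was free. I pressed the collar down to 22 N, then eased off before opening the gripper.
- **Last checks on the pin:** Its handle top measured 0.146–0.147 m, against 0.147 expected with the collar down. Its centre was at (0.500, −0.1415), within about 2 mm of the hole, and it looked upright.
- **Last checks on the rest:** In the last scene picture the adapter lies on the base between the posts. I only saw its position there; the depth points on it were too mixed for an exact figure. The gripper was open and clear, with no contact force beyond noise.

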